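# Register a block in a stop jig and index the locking stop

### The job

Push the loose beech block fully home into the corner of the metal jig, so that it lies flat against both the back fence and the end stop. Then pull up the black lock knob of the sliding stop, slide the stop one hole along towards the block and let the pin drop fully into that hole, leaving the block against its stops and the small things lying round the jig undisturbed. Finish still gripping the knob, holding the pin home: do not let go.

Things in the scene. Friction and masses are not known exactly. Their poses are not given: they have to be found in the camera images.
- jig: Fixed metal stop jig on the bench: aluminium base plate 145 mm (x) by 312 mm (y), top at z 12 mm. Origin at bench level on the rail's centre line; x points away from the robot, y to the left, turned by its yaw. A dark rail, 24 mm wide, top at z 26 mm, runs along x = 0 from y -125 to -2 mm, with three 10 mm holes at y -92, -52 and -12 mm.
- corner (a point): Point on the plate where the faces of the back fence and the end stop would meet: jig x 30, y 138, z 12 mm. Fence face x = 30, from y 37 to 132 mm; end stop face y = 138, from x -32 to 23 mm; both 10 mm thick, tops at z 26 mm; open towards -x and above. A block fully home has its centre at jig x 7.5, y 93 mm, its long side along the jig's y.
- beech_block: Loose plain beech wood block, 45 mm (its x) by 90 mm (its y, the long side) by 40 mm high, about 0.1 kg, lying on the jig's plate, top at z 52 mm. Origin at the centre of its underside. Starts short of both stops and a little turned.
- slide_stop (a joint): Travel in m of the sliding stop along the jig's +y (towards the block): 0 at the start, pin locked in the middle hole; next hole towards the block at 0.040, the one behind at -0.040; ends at +-0.045. About 1.5 N of friction; slides only while the pin is up.
- stop_face (a point): Middle of the block-side face of the sliding stop's cross bar (46 mm wide, 7 mm thick, top at z 30 mm), at jig y 6.5 mm at the start; with the pin in the next hole it is 1.5 mm short of a block that is home. Two arms join it to a grey saddle, 52 mm (x) by 40 mm (y), top at z 40 mm, centred under the knob.
- lock_pin (a joint): Lift in m of the spring lock pin on the saddle: 0 is fully down in a hole (also the start), 0.018 fully up. It is clear of the rail from 0.010; let down between holes it rides on the rail at 0.010 and drops when over a hole (play about 1 mm either way). The spring pushes it down with 4.5 N at 0, 7 N at 0.018.
- lock_knob: Black round knob on top of the lock pin: upright cylinder 25 mm in diameter, from 60 to 82 mm above the bench when the pin is down, on a thin neck over a 21 mm wide sleeve that ends at z 50 mm. It moves with the pin and the stop. Its origin is on its axis, at bench level when the pin is down.
- knob_mid (a point): Centre of the black knob, at z 71 mm when the pin is down, on the axis of pin and knob.
- next_hole (a point): Centre of the mouth of the hole on the rail that the pin must enter, at z 26 mm (the next one towards the block).
- copper_spool: Bystander: spool of copper wire, 48 mm wide, 30 mm high, origin at its underside. Leave it alone.
- loupe: Bystander: black loupe, 33 mm wide, 31 mm high, origin at its underside. Leave it alone.
- eraser_block: Bystander: grey eraser block 24 x 52 x 13 mm, origin at its underside. Leave it alone.

How it is judged:
By the outcome, as a careful person would: the job done as asked, in the order asked, and still so for the second after the job is handed in, while the arm keeps its last pose, push and grip.
It also fails if it takes over 53 s, if anything falls off the work surface, if the arm or the gripper's body presses on something with over 40 N, if the wrist force passes 120 N, or if a joint passes its speed limit or range.

### The arm

A 7-joint arm with a two-finger parallel gripper is mounted at the origin on a cart in front of the work surface, level with it; the furniture and walls round the work are solid. World frame = base frame: x ahead of the robot, y to its left, z up, the work surface at z = 0. Lengths are in m, angles in rad, forces in N, time in s.
With the tool pointing down it reaches from about 0.425 to 0.925 m from the base axis. Payload 6.8 kg.
Tool frame: the origin (TCP) lies midway between the tips of the shut fingers; the grasp point (between the pads) lies 19 mm behind it (grip_point_offset is the distance from the TCP to the grasp point, in m); y points along the fingers, x is the direction in which the jaws open and shut, and the axes are right-handed (so a half turn about y gives the same grasp; the last joint's range is limited). The gripper opens to 85 mm and grips with 20 to 120 N. Pads are 22 mm wide; open, the fingers measure 114 mm over their backs; the gripper's body (76 mm by 85 mm) begins 54 mm behind the grasp point. The pads swing forward as they close: fully open they stand 13 mm farther back than shut.
Start: joints at [1.238, 0.477, 0.022, 1.555, -0.011, 1.109, -0.083], TCP at [0.15, -0.658, 0.231] pointing down, gripper open.
Joint ranges: [-2.96, 2.96], [-0.34, 2.1], [-1.41, 1.46], [0.24, 2.44], [-1.37, 4.51], [0.17, 1.92], [-2.96, 2.96]. Speed limits (rad/s): [2.39, 2.39, 3.14, 3.14, 3.14, 3.14, 3.14].

### API

Orientations are given as a unit quaternion [w, x, y, z].
In Python, from station import get_obs, read_camera, hand_in, grip_point_offset gives the robot as it stands.
- The arm moves only by the tool play_rows, never from a script. Its argument "increments" is a list of rows, each a list of 2 entries, a list of its own where there are three numbers: the shift along the tool's x, y, z in m, then the turn, a rotation vector about the tool's x, y, z in degrees. In form: [[[tx, ty, tz], [ax, ay, az]], ...]. A call has 1 to 20 rows; each row shifts and turns the commanded pose from where the row before left it, along the tool's axes as they then stand; what a row does not reach is not made up. A row lasts 1/12 s, in which the tool goes at most 41.7 mm and 7.16 degrees, less where a joint would pass 70% of its speed; a pose out of reach is approached as far as the arm can. A call with a gripper value outside its range is refused whole. "gripper" is the finger opening in m, from 0 to 0.0854, set as the call begins (left out, the last holds). The fingers move at their own pace and stop on an object; "grip_force" is the grip in N (left out, the last holds). Time passes only in rows, so rows that do not move let the fingers close. It gives the time, the measured TCP pose, the force and the opening at its end, in the units of the state.
- get_obs(): the state, without advancing time (a new reading comes with each control period).
- read_camera(name): name is "side" or "top"; returns a dict with "color" (480x640x3 uint8, red, green, blue), "range_z" (480x640 float32, m along the optical axis (not along the pixel's ray), 0 where there is no reading), "intrinsics" (3x3 intrinsics, pixels), "dist_coeffs" ([k1, k2, p1, p2, k3] as OpenCV has them; the pictures are not rectified), "R" (3x3) and "t" (3): a world point X has camera coordinates R X + t. Camera axes: x right, y down, z forward; pixel columns grow to the right and rows downward; lengths in m; the calibration is good to about 2 mm. A picture is of the moment at which its call begins.
- hand_in(): hands the job in, once; it reports no verdict.
The state is a dict: "t": time; "q": joint angles; "joint_vel": joint speeds; "joint_torque": joint torques, N m; "eef_pos": TCP position; "tool_rot": TCP orientation; "contact_force": force on the tool from outside, world axes, zero at the start; "torque": the same for the moment, N m; "gripper_width": opening from 0.0 (shut) to 1.0 (fully open).
Only numpy, scipy, OpenCV 4.12 (cv2) and the standard library are available. Lean on these libraries where they do the work, as an engineer would, in place of code of your own. Each camera call takes 0.05 s, during which the arm holds its last target. There are 200 camera calls.

## Working session

There is one attempt and no reset: what is moved stays moved. The work goes in short steps, Python scripts to look and compute and a tool call to move; the robot and the scene stay as the last step left them, time stands still between calls to the robot, and variables do not carry over. Pictures are saved under pics/ and viewed, about 8 in all and at most 12, crops included, and the job is handed in when it is done.

Besides the shell and the picture viewer there is one more tool, called by a JSON object that holds its "op" and its "data", one argument or row to a line. play_rows: Moves the arm, as the interface text tells. Its arguments: {"type":"object","properties":{"increments":{"type":"array","items":{"type":"array"}},"gripper":{"type":"number"},"grip_force":{"type":"number"}},"required":["increments"]}

```bash
mkdir -p pics; ls
python3 - <<'E'
from station import *
import cv2,pickle
o=get_obs();print(o); print(grip_point_offset)
for n in("top","side"):
    c=read_camera(n);pickle.dump(c,open(n+"0.pkl","wb"));cv2.imwrite(f"pics/{n}0.png",c["color"][:,:,::-1]);print(n,c["intrinsics"],c["dist_coeffs"],c["R"],c["t"])
E
```

```text
pics
{'t': 0.0, 'q': array([ 1.23787131,  0.47777603,  0.0223489 ,  1.55646139, -0.01150062,
        1.10927908, -0.08310875]), 'joint_vel': array([-0.00060158,  0.00052892, -0.00010504,  0.00050637, -0.00038385,
        0.00241955, -0.00115122]), 'joint_torque': array([ 6.92622743e-04, -5.96452117e+01,  1.60786740e+00, -2.81192029e+01,
        1.23925356e-02,  9.30491136e-03,  9.73416803e-06]), 'eef_pos': array([ 0.15033033, -0.65744191,  0.23033783]), 'tool_rot': array([ 0.5532897 , -0.55257603,  0.44127989, -0.44022982]), 'contact_force': array([ 0.09221706, -0.16104699, -0.59809536]), 'torque': array([ 0.03083445, -0.0546399 , -0.02171259]), 'gripper_width': 0.9971101040438372}
0.0187
top [[469.33451337   0.         319.75060461]
 [  0.         469.33451337 241.2800238 ]
 [  0.           0.           1.        ]] [-0.01251334  0.          0.          0.          0.        ] [[ 0.00537162 -0.99982595  0.0178668 ]
 [-0.99585824 -0.00697025 -0.09065198]
 [ 0.09076074 -0.01730585 -0.99572235]] [0.02936317 0.50764121 0.97900161]
side [[544.247769     0.         321.87427974]
 [  0.         544.247769   237.74328612]
 [  0.           0.           1.        ]] [0.02172799 0.         0.         0.         0.        ] [[-0.96216131 -0.27156469 -0.02232108]
 [-0.11099436  0.46543075 -0.87809707]
 [ 0.24884908 -0.84239352 -0.47796161]] [0.51193856 0.10484229 1.2264109 ]
```

View pics/top0.png

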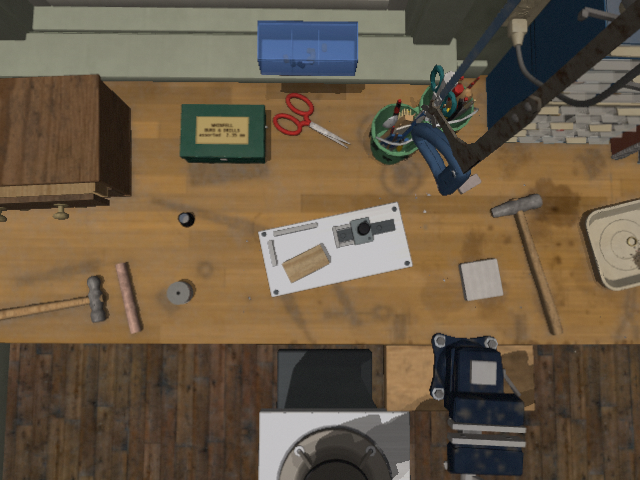

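View pics/side0.png

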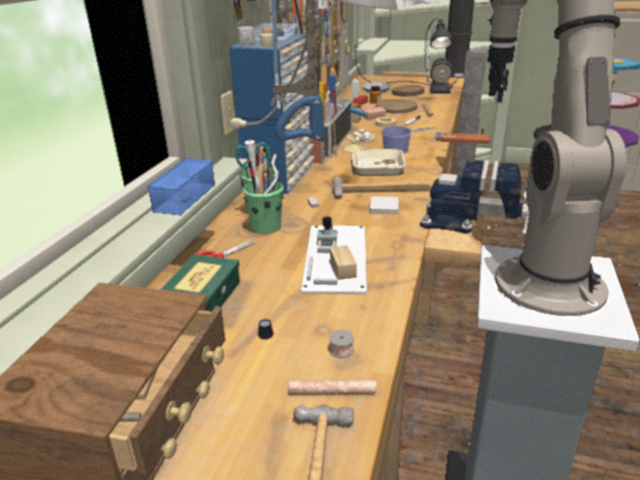

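The top view shows the jig plate around (335,250), with the block at (306,262) turned against the jig, the knob at (363,228), the fence at (295,229) and the end stop at (271,253). The spool (179,292) and loupe (186,219) are well off to the left.

```bash
cat > h.py <<'E'
import numpy as np,cv2,pickle
def toplane(c,px,z):
    p=cv2.undistortPoints(np.float64(px).reshape(-1,1,2),c["intrinsics"],c["dist_coeffs"]).reshape(-1,2)
    d=np.c_[p,np.ones(len(p))]@c["R"]; o=-c["R"].T@c["t"]
    return o+d*((z-o[2])/d[:,2])[:,None]
def big(m):
    cs,_=cv2.findContours(m.astype(np.uint8),cv2.RETR_EXTERNAL,cv2.CHAIN_APPROX_NONE)
    return max(cs,key=cv2.contourArea).reshape(-1,2)
def rect(c,cnt,z):
    w=toplane(c,cnt,z)[:,:2]; return cv2.minAreaRect((w*1000).astype(np.float32))
E
python3 - <<'E'
from h import *
c=pickle.load(open("top0.pkl","rb"))
hsv=cv2.cvtColor(c["color"],cv2.COLOR_RGB2HSV).astype(int)
roi=np.zeros((480,640),bool);roi[195:305,250:420]=1
m=roi&(hsv[...,1]<40)&(hsv[...,2]>150)
m=cv2.morphologyEx(m.astype(np.uint8),cv2.MORPH_CLOSE,np.ones((3,3)))
cnt=big(m);r=rect(c,cnt,.012);print("plate",r,cv2.boxPoints(r))
pl=cv2.fillPoly(np.zeros((480,640),np.uint8),[cv2.convexHull(cnt)],1)>0
# block by height and colour
b=pl&(hsv[...,1]>60)&(hsv[...,2]>90)
bc=big(b);print("block px",cv2.minAreaRect(bc),"all",rect(c,bc,.052))
z=c["range_z"];ys,xs=np.nonzero(pl&(z>0))
p=cv2.undistortPoints(np.float64(np.c_[xs,ys]).reshape(-1,1,2),c["intrinsics"],c["dist_coeffs"]).reshape(-1,2)
W=(np.c_[p,np.ones(len(p))]*z[ys,xs][:,None]-c["t"])@c["R"]
H=np.zeros((480,640));H[ys,xs]=W[:,2]
print("heights",np.percentile(W[:,2],[5,50,90,99]))
t=(H>.043)&(xs.min()>0)
tb=t.copy();tb[:,335:]=0;bc=big(tb);print("block top by depth",rect(c,bc,.052))
k=(hsv[...,2]<70)&roi;k[:,:350]=0;k[:,374:]=0;kc=big(k);print("knob",cv2.minEnclosingCircle(kc),toplane(c,[cv2.minEnclosingCircle(kc)[0]],.082))
im=cv2.resize(c["color"][190:310,245:425][:,:,::-1],None,fx=4.4,fy=4.4,interpolation=cv2.INTER_CUBIC);cv2.imwrite("pics/crop0.png",im)
E
```

```text
plate ((492.8200988769531, -0.414642333984375), (143.25546264648438, 310.39105224609375), 12.627500534057617) [[ 388.99734  135.36835]
 [ 456.85242 -167.51495]
 [ 596.6428  -136.19763]
 [ 528.7878   166.68567]]
block px ((305.5, 263.0000305175781), (21.0190372467041, 42.93250274658203), 63.43495178222656) all ((459.6391906738281, 62.089447021484375), (43.45000457763672, 88.50221252441406), 27.020919799804688)
heights [0.0091909  0.01292443 0.05012481 0.08034869]
block top by depth ((459.0426025390625, 63.223846435546875), (45.209983825683594, 89.48902893066406), 27.195913314819336)
knob ((363.65789794921875, 227.7105255126953), 7.8265557289123535) [[ 0.53015243 -0.05488379  0.082     ]]
```

View pics/crop0.png

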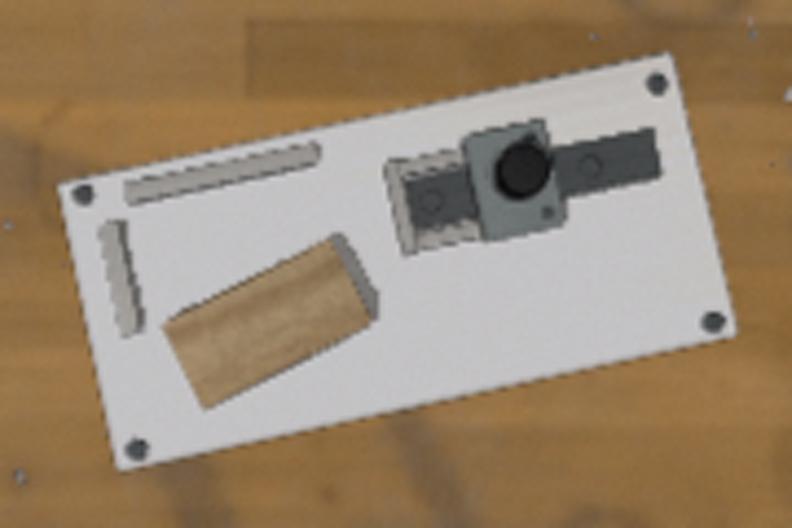

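The crop shows the block about 14° off the jig's yaw, the fence and end stop clear of it, and the knob over the middle hole. Next I check how clear the path is and the tool axes.

```bash
cat >> h.py <<'E'
from scipy.spatial.transform import Rotation as Rn
YAW=np.radians(12.63);J=Rn.from_euler('z',YAW).as_matrix();ORG=np.array([.5188,-.0041,0])
def Rt(o):
    q=o["tool_rot"];return Rn.from_quat([q[1],q[2],q[3],q[0]]).as_matrix()
def cloud(c):
    ys,xs=np.nonzero(c["range_z"]>0);z=c["range_z"][ys,xs]
    p=cv2.undistortPoints(np.float64(np.c_[xs,ys]).reshape(-1,1,2),c["intrinsics"],c["dist_coeffs"]).reshape(-1,2)
    return (np.c_[p,np.ones(len(p))]*z[:,None]-c["t"])@c["R"],np.c_[xs,ys]
def go(o,pos,n,yaw=None):
    """tool-frame increments: to world pos, tool down with jaws (x) along jig x or given yaw, n rows"""
    R=Rt(o);d=R.T@(np.array(pos)-o["eef_pos"])
    print("tool shift total mm",np.round(d*1000,1),"n",n,"per row",np.round(d*1000/n,2))
    if yaw is not None:
        best=None
        for a in (0,np.pi):
            x=np.array([np.cos(yaw+a),np.sin(yaw+a),0]);z=np.array([0,0,-1.]);T=np.c_[x,np.cross(z,x),z]
            rv=np.degrees(Rn.from_matrix(R.T@T).as_rotvec())
            print("rotvec deg tool",np.round(rv,2),"per row",np.round(rv/n,2))
def jig(p): return (J.T@(np.array(p)-ORG))*1000
def world(p): return ORG+J@(np.array(p)/1000)
E
python3 - <<'E'
from h import *
from station import *
o=get_obs();print(np.round(Rt(o),3))
c=pickle.load(open("top0.pkl","rb"));W,_=cloud(c)
for x0 in np.arange(.2,.8,.1):
  print(round(x0,1),[(round(y0,1),round(float(np.max(W[(abs(W[:,0]-x0)<.05)&(abs(W[:,1]-y0)<.05)][:,2],initial=0)),2)) for y0 in np.arange(-.6,.21,.1)])
go(o,[.5,-.3,.231],25)
print(world([-43.6,78.8,0]))
E
```

```text
[[ 0.223 -0.     0.975]
 [-0.975  0.002  0.223]
 [-0.002 -1.    -0.   ]]
0.2 [(np.float64(-0.6), 0.0), (np.float64(-0.5), 0.0), (np.float64(-0.4), 0.05), (np.float64(-0.3), 0.17), (np.float64(-0.2), 0.17), (np.float64(-0.1), 0.01), (np.float64(-0.0), 0.0), (np.float64(0.1), 0.0), (np.float64(0.2), 0.0)]
0.3 [(np.float64(-0.6), 0.01), (np.float64(-0.5), 0.04), (np.float64(-0.4), 0.01), (np.float64(-0.3), 0.13), (np.float64(-0.2), 0.13), (np.float64(-0.1), 0.01), (np.float64(-0.0), 0.01), (np.float64(0.1), 0.01), (np.float64(0.2), 0.01)]
0.4 [(np.float64(-0.6), 0.04), (np.float64(-0.5), 0.04), (np.float64(-0.4), 0.03), (np.float64(-0.3), 0.02), (np.float64(-0.2), 0.01), (np.float64(-0.1), 0.02), (np.float64(-0.0), 0.06), (np.float64(0.1), 0.06), (np.float64(0.2), 0.01)]
0.5 [(np.float64(-0.6), 0.04), (np.float64(-0.5), 0.04), (np.float64(-0.4), 0.03), (np.float64(-0.3), 0.02), (np.float64(-0.2), 0.02), (np.float64(-0.1), 0.09), (np.float64(-0.0), 0.09), (np.float64(0.1), 0.06), (np.float64(0.2), 0.02)]
0.6 [(np.float64(-0.6), 0.04), (np.float64(-0.5), 0.04), (np.float64(-0.4), 0.04), (np.float64(-0.3), 0.61), (np.float64(-0.2), 0.74), (np.float64(-0.1), 0.4), (np.float64(-0.0), 0.04), (np.float64(0.1), 0.01), (np.float64(0.2), 0.01)]
0.7 [(np.float64(-0.6), 0.18), (np.float64(-0.5), 0.31), (np.float64(-0.4), 0.44), (np.float64(-0.3), 0.54), (np.float64(-0.2), 0.54), (np.float64(-0.1), 0.65), (np.float64(-0.0), 0.02), (np.float64(0.1), 0.01), (np.float64(0.2), 0.07)]
0.8 [(np.float64(-0.6), 0.14), (np.float64(-0.5), 0.24), (np.float64(-0.4), 0.45), (np.float64(-0.3), 0.44), (np.float64(-0.2), 0.22), (np.float64(-0.1), 0.2), (np.float64(-0.0), 0.23), (np.float64(0.1), 0.22), (np.float64(0.2), 0.21)]
tool shift total mm [-2.706e+02 -2.000e-01  4.206e+02] n 25 per row [-1.082e+01 -1.000e-02  1.682e+01]
[0.45902506 0.06325991 0.        ]
```

Run:
```python
s=open('h.py').read()
s=s.replace("z=np.array([0,0,-1.]);T=np.c_[x,np.cross(z,x),z]","y=np.array([0,0,-1.]);T=np.c_[x,y,np.cross(x,y)]")
open('h.py','w').write(s)
from h import *
c=pickle.load(open("top0.pkl","rb"));W,_=cloud(c)
s=W[(W[:,2]>.1)&(W[:,0]<.66)&(W[:,0]>.35)&(W[:,1]<.3)&(W[:,1]>-.6)]
print(len(s),s.min(0),s.max(0))
for y in np.arange(-.4,.1,.05):
    q=s[abs(s[:,1]-y)<.025]
    if len(q):print(round(y,2),q.min(0).round(2),q.max(0).round(2))
```

```text
8287 [ 0.56470804 -0.32892343  0.24839508] [ 0.65999701 -0.11519696  0.73860918]
-0.35 [ 0.64 -0.33  0.5 ] [ 0.65 -0.33  0.51]
-0.3 [ 0.62 -0.32  0.42] [ 0.66 -0.28  0.51]
-0.25 [ 0.62 -0.27  0.49] [ 0.63 -0.25  0.61]
-0.2 [ 0.57 -0.18  0.25] [ 0.58 -0.18  0.36]
-0.15 [ 0.56 -0.17  0.25] [ 0.66 -0.13  0.74]
-0.1 [ 0.64 -0.12  0.26] [ 0.66 -0.12  0.65]
```

{"op": "play_rows", "data": {
  "increments": [
    [[-0.02, 0, 0.035], [0, -3, 0]],
    [[-0.02, 0, 0.035], [0, -3, 0]],
    [[-0.02, 0, 0.034], [0, -3, 0]],
    [[-0.02, 0, 0.033], [0, -3, 0]],
    [[-0.02, 0, 0.032], [0, -3, 0]],
    [[-0.02, 0, 0.031], [0, -3, 0]],
    [[-0.02, 0, 0.03], [0, -3, 0]]
  ],
  "gripper": 0.085,
  "grip_force": 20
}}

```text
t: 0.68
eef_pos: [0.3125, -0.4428, 0.231]
tool_rot: [0.625, -0.624, 0.332, -0.331]
contact_force: [0.6, -0.2, 0.4]
gripper_width: 0.993
```

{"op": "play_rows", "data": {
  "increments": [
    [[-0.013, 0, 0.036], [0, -4, 0]],
    [[-0.013, 0, 0.036], [0, -4, 0]],
    [[-0.013, 0, 0.035], [0, -4, 0]],
    [[-0.013, 0, 0.034], [0, -4, 0]],
    [[-0.013, 0, 0.033], [0, -4, 0]],
    [[-0.01, 0, 0.033], [0, -4, 0]],
    [[-0.01, 0, 0.032], [0, -4, 0]],
    [[-0.003, 0, 0.032], [0, -4, 0]],
    [[-0.001, 0, 0.032], [0, -4, 0]],
    [[-0.001, 0, 0.032], [0, -4, 0]],
    [[-0.001, 0, 0.032], [0, -4, 0]],
    [[-0.001, 0, 0.032], [0, -4, 0]],
    [[-0.001, 0, 0.032], [0, -4, 0]],
    [[-0.001, 0, 0.032], [0, -4, 0]],
    [[0, 0, 0.032], [0, -4, 0]]
  ]
}}

```text
t: 1.93
eef_pos: [0.4704, 0.0329, 0.2311]
tool_rot: [-0.707, 0.707, 0.025, -0.025]
contact_force: [1.1, 0.4, 0.4]
gripper_width: 0.995
```

Run:
```python
from h import *
from station import *
o=get_obs();print(o['q'].round(2));go(o,[.459,.063,.2],5,np.radians(27.1))
```

```text
[ 0.37  0.2  -0.64  1.99  0.14  1.   -0.26]
tool shift total mm [-9.3 31.1 30.8] n 5 per row [-1.85  6.23  6.16]
rotvec deg tool [-0.000e+00 -2.304e+01 -1.000e-02] per row [-0.   -4.61 -0.  ]
rotvec deg tool [ 2.0000e-02  1.5696e+02 -0.0000e+00] per row [ 0.   31.39 -0.  ]
```

{"op": "play_rows", "data": {
  "increments": [
    [[-0.002, 0.01, 0.006], [0, -4.6, 0]],
    [[-0.002, 0.01, 0.006], [0, -4.6, 0]],
    [[-0.002, 0.01, 0.006], [0, -4.6, 0]],
    [[-0.002, 0.01, 0.006], [0, -4.6, 0]],
    [[-0.001, 0.01, 0.007], [0, -4.6, 0]],
    [[0, 0.02, 0], [0, 0, 0]],
    [[0, 0.02, 0], [0, 0, 0]],
    [[0, 0.02, 0], [0, 0, 0]],
    [[0, 0.02, 0], [0, 0, 0]],
    [[0, 0, 0], [0, 0, 0]]
  ]
}}

```text
t: 2.77
eef_pos: [0.4521, 0.0589, 0.0982]
tool_rot: [0.688, -0.687, -0.162, 0.167]
contact_force: [-0.2, 0.2, 0.0]
gripper_width: 0.997
```

Run:
```python
from h import *
from station import *
o=get_obs();go(o,[.459,.063,.03],4,np.radians(27.1))
for n in("top","side"):
    c=read_camera(n);pickle.dump(c,open(n+"1.pkl","wb"))
a=pickle.load(open("top1.pkl","rb"))["color"][180:310,240:430,::-1];b=pickle.load(open("side1.pkl","rb"))["color"][170:300,270:400,::-1]
cv2.imwrite("pics/p1.png",np.hstack([cv2.resize(a,(468,320)),cv2.resize(b,(320,320))]))
```

```text
tool shift total mm [ 8.4 68.2  0.4] n 4 per row [ 2.1  17.04  0.09]
rotvec deg tool [-0.13 -0.2  -0.34] per row [-0.03 -0.05 -0.08]
rotvec deg tool [  0.53 179.8   -0.21] per row [ 0.13 44.95 -0.05]
```

View pics/p1.png

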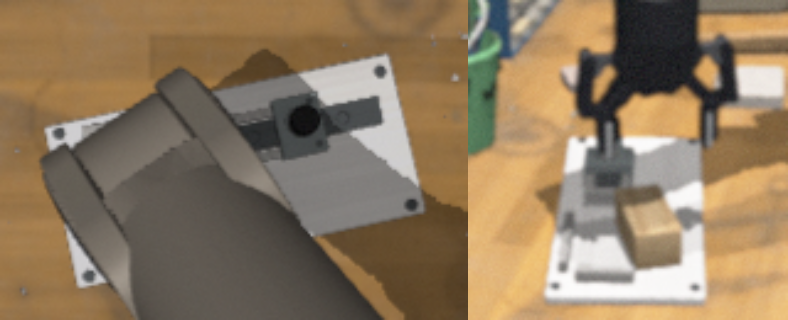

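The arm hides the block from above. The side view shows the open jaws straddling the block's width, so I descend and grip it.

{"op": "play_rows", "data": {
  "increments": [
    [[0.004, 0.01, 0], [0, 0, 0]],
    [[0.004, 0.013, 0], [0, 0, 0]],
    [[0, 0.015, 0], [0, 0, 0]],
    [[0, 0.015, 0], [0, 0, 0]],
    [[0, 0.014, 0], [0, 0, 0]],
    [[0, 0, 0], [0, 0, 0]],
    [[0, 0, 0], [0, 0, 0]]
  ]
}}

```text
t: 3.45
eef_pos: [0.4622, 0.0634, 0.0345]
tool_rot: [0.688, -0.688, -0.164, 0.164]
contact_force: [-0.1, -0.6, -0.9]
gripper_width: 0.995
```

{"op": "play_rows", "data": {
  "increments": [
    [[0, 0, 0], [0, 0, 0]],
    [[0, 0, 0], [0, 0, 0]],
    [[0, 0, 0], [0, 0, 0]],
    [[0, 0, 0], [0, 0, 0]],
    [[0, 0, 0], [0, 0, 0]],
    [[0, 0, 0], [0, 0, 0]],
    [[0, 0, 0], [0, 0, 0]],
    [[0, 0, 0], [0, 0, 0]],
    [[0, 0, 0], [0, 0, 0]],
    [[0, 0, 0], [0, 0, 0]]
  ],
  "gripper": 0.04,
  "grip_force": 20
}}

```text
t: 4.28
eef_pos: [0.4626, 0.0632, 0.0351]
tool_rot: [-0.688, 0.688, 0.165, -0.164]
contact_force: [-0.8, -0.4, 6.4]
gripper_width: 0.52
```

Run:
```python
from h import *
from station import *
o=get_obs();print(o['q'].round(2),o['t'],jig(o['eef_pos']));go(o,world([5.5,90,30]),10,YAW)
b=read_camera("side")["color"][160:310,260:410,::-1];cv2.imwrite("pics/p2.png",cv2.resize(b,(450,450)))
```

```text
[ 0.19  0.51 -0.56  2.16  0.48  0.6  -0.24] 4.2833 [-40.15136888  77.9722393   35.14211545]
tool shift total mm [47.2  5.2  0.4] n 10 per row [4.72 0.52 0.04]
rotvec deg tool [ 0.04 14.24  0.08] per row [0.   1.42 0.01]
rotvec deg tool [ 1.1000e-01 -1.6576e+02 -6.0000e-02] per row [ 1.000e-02 -1.658e+01 -1.000e-02]
```

View pics/p2.png

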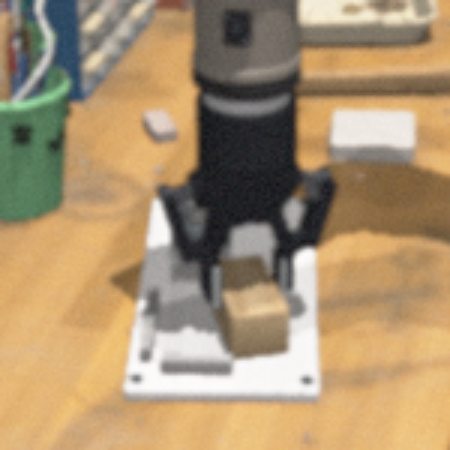

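The side view shows the block held between the pads (opening 44.4 mm). Next I turn it square and carry it towards the corner.

{"op": "play_rows", "data": {
  "increments": [
    [[0, 0, 0], [0, 3.56, 0]],
    [[0, 0, 0], [0, 3.56, 0]],
    [[0, 0, 0], [0, 3.56, 0]],
    [[0, 0, 0], [0, 3.56, 0]],
    [[0.008, 0, 0.002], [0, 0, 0]],
    [[0.008, 0, 0.002], [0, 0, 0]],
    [[0.008, 0, 0.002], [0, 0, 0]],
    [[0.008, 0, 0.002], [0, 0, 0]],
    [[0.006, 0, 0.002], [0, 0, 0]],
    [[0, 0, 0], [0, 0, 0]]
  ]
}}

```text
t: 5.17
eef_pos: [0.4971, 0.0809, 0.0349]
tool_rot: [-0.702, 0.703, 0.078, -0.078]
contact_force: [-1.4, -1.4, 9.3]
gripper_width: 0.519
```

Run:
```python
from h import *
from station import *
o=get_obs();print(jig(o['eef_pos']),o['contact_force'],J.T@o['contact_force']);go(o,world([5.5,90,35]),10,YAW)
```

```text
[-2.6436486  87.65448278 34.93699499] [-1.3563082  -1.3871906   9.30580553] [-1.62680386 -1.05706145  9.30580553]
tool shift total mm [ 8.1 -0.1  2.3] n 10 per row [ 0.81 -0.01  0.23]
rotvec deg tool [ 0.07 -0.01 -0.04] per row [ 0.01 -0.   -0.  ]
rotvec deg tool [6.0000e-02 1.7999e+02 1.2000e-01] per row [1.0e-02 1.8e+01 1.0e-02]
```

{"op": "play_rows", "data": {
  "increments": [
    [[0.001, 0, 0.001], [0, 0, 0]],
    [[0.001, 0, 0.001], [0, 0, 0]],
    [[0.001, 0, 0.001], [0, 0, 0]],
    [[0.001, 0, 0.001], [0, 0, 0]],
    [[0, 0, 0], [0, 0, 0]]
  ]
}}

```text
t: 5.58
eef_pos: [0.4996, 0.0846, 0.0349]
tool_rot: [-0.702, 0.704, 0.077, -0.078]
contact_force: [-1.8, -4.6, 8.1]
gripper_width: 0.525
```

{"op": "play_rows", "data": {
  "increments": [
    [[0, 0, 0.001], [0, 0, 0]],
    [[0, 0, 0.001], [0, 0, 0]],
    [[0, 0, 0], [0, 0, 0]]
  ]
}}

```text
t: 5.83
eef_pos: [0.4998, 0.0866, 0.035]
tool_rot: [-0.702, 0.704, 0.078, -0.077]
contact_force: [-0.8, -4.7, 5.9]
gripper_width: 0.523
```

```bash
cat > s.py <<'E'
from h import *
from station import *
o=get_obs();print(o['t'],'jig',jig(o['eef_pos']).round(2),'F',(J.T@o['contact_force']).round(1),o['gripper_width'].round(3));go(o,o['eef_pos'],1,YAW)
E
python3 s.py
```

```text
Traceback (most recent call last):
  File "s.py", line 3, in <module>
    o=get_obs();print(o['t'],'jig',jig(o['eef_pos']).round(2),'F',(J.T@o['contact_force']).round(1),o['gripper_width'].round(3));go(o,o['eef_pos'],1,YAW)
                                                                                                    ^^^^^^^^^^^^^^^^^^^^^^^^
AttributeError: 'float' object has no attribute 'round'
```

```bash
sed -i "s/o\['gripper_width'\].round(3)/round(o['gripper_width'],3)/" s.py
```

{"op": "play_rows", "data": {
  "increments": [
    [[0, 0, 0.001], [0, 0, 0]],
    [[0, 0, 0.001], [0, 0, 0]],
    [[0, 0, 0.001], [0, 0, 0]],
    [[0, 0, 0], [0, 0, 0]]
  ]
}}

```text
t: 6.17
eef_pos: [0.4998, 0.0866, 0.035]
tool_rot: [-0.701, 0.705, 0.077, -0.077]
contact_force: [0.9, -11.1, 7.9]
gripper_width: 0.526
```

{"op": "play_rows", "data": {
  "increments": [
    [[0.001, 0, 0], [0, 0, 0]],
    [[0.001, 0, 0], [0, 0, 0]],
    [[0.001, 0, 0], [0, 0, 0]],
    [[0.001, 0, 0], [0, 0, 0]],
    [[0.001, 0, 0], [0, 0, 0]],
    [[0.001, 0, 0], [0, 0, 0]],
    [[0, 0, 0], [0, 0, 0]]
  ]
}}

```text
t: 6.75
eef_pos: [0.5002, 0.0866, 0.0347]
tool_rot: [-0.7, 0.706, 0.073, -0.08]
contact_force: [-15.1, -13.7, 26.6]
gripper_width: 0.518
```

```bash
python3 s.py
```

```text
6.75 jig [ 1.67 92.6  34.69] F [-17.7 -10.1  26.6] 0.518
tool shift total mm [0. 0. 0.] n 1 per row [0. 0. 0.]
rotvec deg tool [ 0.45 -0.13 -0.62] per row [ 0.45 -0.13 -0.62]
rotvec deg tool [  0.98 179.86   0.71] per row [  0.98 179.86   0.71]
```

{"op": "play_rows", "data": {
  "increments": [
    [[-0.002, 0, -0.001], [0, 0, 0]],
    [[-0.002, 0, -0.001], [0, 0, 0]],
    [[0, 0, 0], [0, 0, 0]]
  ]
}}

```text
t: 7.0
eef_pos: [0.5, 0.0866, 0.0348]
tool_rot: [-0.702, 0.704, 0.076, -0.078]
contact_force: [-4.2, -6.2, 10.4]
gripper_width: 0.523
```

```bash
python3 s.py
python3 - <<'E'
from h import *
from station import *
c=read_camera("side");b=c["color"][200:300,290:380,::-1];cv2.imwrite("pics/p3.png",cv2.resize(b,(540,600),interpolation=cv2.INTER_CUBIC))
# fence check from first top image: grey fence pixels on the plate
c=pickle.load(open("top0.pkl","rb"));g=cv2.cvtColor(c["color"],cv2.COLOR_RGB2GRAY)
W,px=cloud(c);j=(W-ORG)@J*1000
s=(j[:,1]>45)&(j[:,1]<125)&(j[:,0]>10)&(j[:,0]<60)
P=toplane(c,px[s],.026);jj=(P-ORG)@J*1000;v=g[px[s][:,1],px[s][:,0]]
for x in range(14,58,2):
    k=abs(jj[:,0]-x)<1.2;print(x,int(v[k].mean()) if k.any() else None,end=' | ')
E
```

```text
7.0 jig [ 1.49 92.63 34.84] F [-5.4 -5.1 10.4] 0.523
tool shift total mm [0. 0. 0.] n 1 per row [0. 0. 0.]
rotvec deg tool [ 0.21 -0.09 -0.16] per row [ 0.21 -0.09 -0.16]
rotvec deg tool [  0.25 179.91   0.32] per row [  0.25 179.91   0.32]
14 194 | 16 194 | 18 194 | 20 194 | 22 194 | 24 194 | 26 188 | 28 125 | 30 131 | 32 150 | 34 150 | 36 146 | 38 133 | 40 168 | 42 190 | 44 176 | 46 132 | 48 122 | 50 123 | 52 123 | 54 123 | 56 124 |
```

View pics/p3.png

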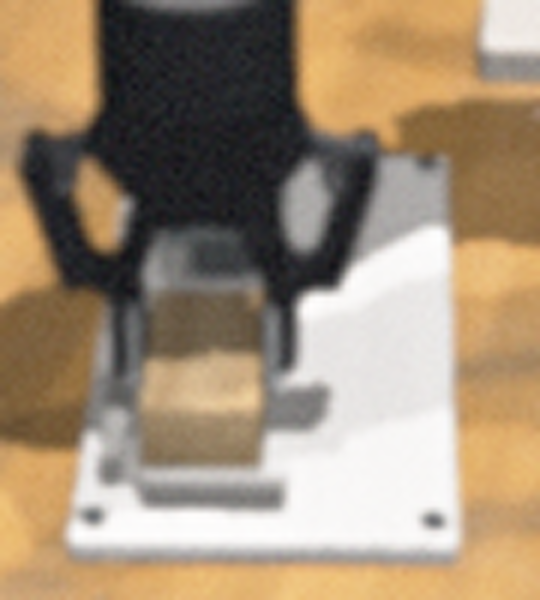

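The side view shows the block's end at the end stop, with about 6 mm still open to the fence. The block is being pressed down and against the end stop, so friction is holding it. I relieve that pressure and then push in x.

{"op": "play_rows", "data": {
  "increments": [
    [[0, -0.001, -0.002], [0, 0, 0]],
    [[0, -0.001, -0.001], [0, 0, 0]],
    [[0, 0, 0], [0, 0, 0]]
  ]
}}

```text
t: 7.3
eef_pos: [0.502, 0.0864, 0.0365]
tool_rot: [0.703, -0.703, -0.078, 0.077]
contact_force: [0.1, -0.1, -2.1]
gripper_width: 0.522
```

{"op": "play_rows", "data": {
  "increments": [
    [[0.001, 0, 0], [0, 0, 0]],
    [[0.001, 0, 0], [0, 0, 0]],
    [[0.001, 0, 0], [0, 0, 0]],
    [[0.001, 0, 0], [0, 0, 0]],
    [[0, 0, 0], [0, 0, 0]]
  ]
}}

```text
t: 7.72
eef_pos: [0.5059, 0.0876, 0.0363]
tool_rot: [0.703, -0.703, -0.078, 0.078]
contact_force: [0.1, 0.1, -2.2]
gripper_width: 0.52
```

```bash
python3 s.py
```

```text
7.7167 jig [ 7.49 92.31 36.25] F [ 0.1  0.1 -2.2] 0.52
tool shift total mm [0. 0. 0.] n 1 per row [0. 0. 0.]
rotvec deg tool [-0.01  0.02  0.01] per row [-0.01  0.02  0.01]
rotvec deg tool [ 2.0000e-02 -1.7998e+02  2.0000e-02] per row [ 2.0000e-02 -1.7998e+02  2.0000e-02]
```

{"op": "play_rows", "data": {
  "increments": [
    [[0.0005, 0, 0], [0, 0, 0]],
    [[0.0005, 0, 0], [0, 0, 0]],
    [[0, 0, 0], [0, 0, 0]]
  ]
}}

```text
t: 7.97
eef_pos: [0.5067, 0.0877, 0.0363]
tool_rot: [0.703, -0.703, -0.078, 0.078]
contact_force: [0.2, 0.1, -1.3]
gripper_width: 0.522
```

{"op": "play_rows", "data": {
  "increments": [
    [[0.0005, 0, 0], [0, 0, 0]],
    [[0.0005, 0, 0], [0, 0, 0]],
    [[0, 0, 0], [0, 0, 0]]
  ]
}}

```text
t: 8.22
eef_pos: [0.5068, 0.0876, 0.0361]
tool_rot: [-0.703, 0.703, 0.077, -0.078]
contact_force: [-2.7, -0.8, -0.1]
gripper_width: 0.526
```

```bash
python3 s.py
```

```text
8.2167 jig [ 8.39 92.11 36.09] F [-2.8 -0.2 -0.1] 0.526
tool shift total mm [0. 0. 0.] n 1 per row [0. 0. 0.]
rotvec deg tool [ 0.01  0.   -0.09] per row [ 0.01  0.   -0.09]
rotvec deg tool [-1.4e-01 -1.8e+02 -2.0e-02] per row [-1.4e-01 -1.8e+02 -2.0e-02]
```

{"op": "play_rows", "data": {
  "increments": [
    [[0.0005, 0, 0.0005], [0, 0, 0]],
    [[0.0005, 0, 0.0005], [0, 0, 0]],
    [[0, 0.0005, 0.0005], [0, 0, 0]],
    [[0, 0.0005, 0.0005], [0, 0, 0]],
    [[0, 0.0005, 0], [0, 0, 0]],
    [[0, 0, 0], [0, 0, 0]]
  ]
}}

```text
t: 8.72
eef_pos: [0.5068, 0.0881, 0.0348]
tool_rot: [-0.702, 0.704, 0.076, -0.079]
contact_force: [-5.3, -4.7, 7.8]
gripper_width: 0.523
```

```bash
python3 s.py
```

```text
8.7167 jig [ 8.51 92.62 34.84] F [-6.3 -3.5  7.8] 0.523
tool shift total mm [0. 0. 0.] n 1 per row [0. 0. 0.]
rotvec deg tool [ 0.15 -0.04 -0.2 ] per row [ 0.15 -0.04 -0.2 ]
rotvec deg tool [  0.31 179.96   0.24] per row [  0.31 179.96   0.24]
```

{"op": "play_rows", "data": {
  "increments": [
    [[0, 0, 0], [0, 0, 0]],
    [[0, 0, 0], [0, 0, 0]],
    [[0, 0, 0], [0, 0, 0]],
    [[0, 0, 0], [0, 0, 0]],
    [[0, -0.015, 0], [0, 0, 0]],
    [[0, -0.025, 0], [0, 0, 0]],
    [[0, -0.02, 0], [0, 0, 0]],
    [[-0.03, 0, 0], [0, 0, 0]],
    [[-0.03, 0, 0], [0, 0, 0]],
    [[0, 0, 0], [0, 0, 0]]
  ],
  "gripper": 0.08
}}

```text
t: 9.55
eef_pos: [0.4441, 0.0751, 0.0942]
tool_rot: [-0.702, 0.704, 0.076, -0.08]
contact_force: [-1.6, -0.7, -0.3]
gripper_width: 0.939
```

{"op": "play_rows", "data": {
  "increments": [
    [[0, 0, 0], [0, 0, 0]],
    [[0, 0, 0], [0, 0, 0]],
    [[0, 0, 0], [0, 0, 0]],
    [[0, 0, 0], [0, 0, 0]],
    [[0, 0, 0], [0, 0, 0]],
    [[0, 0, 0], [0, 0, 0]],
    [[0, 0, 0], [0, 0, 0]],
    [[0, 0, 0], [0, 0, 0]]
  ],
  "gripper": 0.0
}}

```text
t: 10.22
eef_pos: [0.4497, 0.0769, 0.0947]
tool_rot: [0.703, -0.703, -0.078, 0.078]
contact_force: [-0.0, -0.2, -0.5]
gripper_width: 0.001
```

```bash
python3 s.py
python3 - <<'E'
from h import *
from station import *
o=get_obs();go(o,world([-46,92,26]),5,YAW);print(o['q'].round(2))
c=read_camera("top");b=c["color"][190:310,245:425,::-1]
d=read_camera("side");e=d["color"][200:300,290:380,::-1]
cv2.imwrite("pics/p4.png",np.hstack([cv2.resize(b,(480,320),interpolation=cv2.INTER_CUBIC),cv2.resize(e,(288,320),interpolation=cv2.INTER_CUBIC)]))
E
```

```text
10.2167 jig [-49.71  94.17  94.73] F [-0.1 -0.2 -0.5] 0.001
tool shift total mm [0. 0. 0.] n 1 per row [0. 0. 0.]
rotvec deg tool [-0.01  0.01 -0.  ] per row [-0.01  0.01 -0.  ]
rotvec deg tool [-0.0000e+00 -1.7999e+02  1.0000e-02] per row [-0.0000e+00 -1.7999e+02  1.0000e-02]
tool shift total mm [ 3.7 68.7 -2.2] n 5 per row [ 0.74 13.75 -0.44]
rotvec deg tool [-0.01  0.01 -0.  ] per row [-0.  0. -0.]
rotvec deg tool [-0.0000e+00 -1.7999e+02  1.0000e-02] per row [ -0. -36.   0.]
[ 0.19  0.38 -0.58  2.15  0.32  0.7  -0.39]
```

View pics/p4.png

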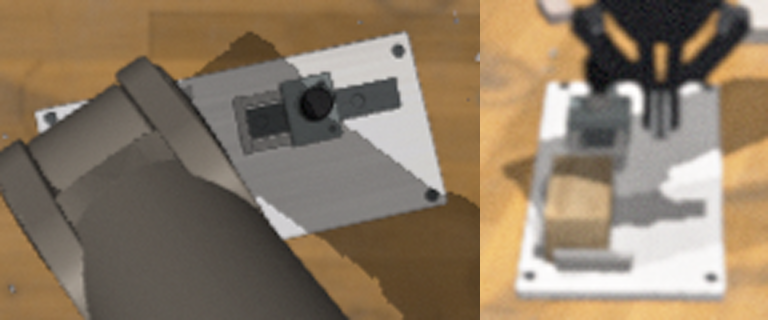

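The side view shows the block apparently against both stops. I now seat it with light pushes from the shut fingers.

{"op": "play_rows", "data": {
  "increments": [
    [[0, 0.016, -0.001], [0, 0, 0]],
    [[0, 0.018, 0], [0, 0, 0]],
    [[0, 0.018, 0], [0, 0, 0]],
    [[0, 0.014, 0], [0, 0, 0]],
    [[0.005, 0, 0], [0, 0, 0]],
    [[0.004, 0, 0], [0, 0, 0]],
    [[0.003, 0, 0], [0, 0, 0]],
    [[0, 0, 0], [0, 0, 0]]
  ]
}}

```text
t: 10.98
eef_pos: [0.4634, 0.0791, 0.0299]
tool_rot: [0.703, -0.703, -0.079, 0.077]
contact_force: [-0.8, -0.4, 0.0]
gripper_width: -0.003
```

```bash
python3 s.py
```

```text
10.9833 jig [-35.84  93.25  29.86] F [-0.9 -0.2  0. ] -0.003
tool shift total mm [0. 0. 0.] n 1 per row [0. 0. 0.]
rotvec deg tool [-0.02 -0.01  0.16] per row [-0.02 -0.01  0.16]
rotvec deg tool [-2.5000e-01  1.7999e+02 -3.0000e-02] per row [-2.5000e-01  1.7999e+02 -3.0000e-02]
```

{"op": "play_rows", "data": {
  "increments": [
    [[0.002, 0, 0], [0, 0, 0]],
    [[0.002, 0, 0], [0, 0, 0]],
    [[0.002, 0, 0], [0, 0, 0]],
    [[0, 0, 0], [0, 0, 0]]
  ]
}}

```text
t: 11.32
eef_pos: [0.4681, 0.0799, 0.0291]
tool_rot: [0.703, -0.703, -0.078, 0.077]
contact_force: [0.3, 0.3, 1.1]
gripper_width: -0.002
```

{"op": "play_rows", "data": {
  "increments": [
    [[0.001, 0, 0], [0, 0, 0]],
    [[0.001, 0, 0], [0, 0, 0]],
    [[0.001, 0, 0], [0, 0, 0]],
    [[0, 0, 0], [0, 0, 0]]
  ]
}}

```text
t: 11.65
eef_pos: [0.4705, 0.0805, 0.0288]
tool_rot: [0.703, -0.703, -0.078, 0.078]
contact_force: [0.1, 0.3, -0.1]
gripper_width: -0.002
```

```bash
python3 s.py
```

```text
11.65 jig [-28.62  93.16  28.81] F [ 0.2  0.3 -0.1] -0.002
tool shift total mm [0. 0. 0.] n 1 per row [0. 0. 0.]
rotvec deg tool [-0.    0.01  0.01] per row [-0.    0.01  0.01]
rotvec deg tool [ 1.0000e-02 -1.7999e+02  0.0000e+00] per row [ 1.0000e-02 -1.7999e+02  0.0000e+00]
```

{"op": "play_rows", "data": {
  "increments": [
    [[0.0015, 0, 0], [0, 0, 0]],
    [[0.0015, 0, 0], [0, 0, 0]],
    [[0.0015, 0, 0], [0, 0, 0]],
    [[0, 0, 0], [0, 0, 0]]
  ]
}}

```text
t: 11.98
eef_pos: [0.4716, 0.0805, 0.0282]
tool_rot: [-0.702, 0.704, 0.076, -0.08]
contact_force: [-7.8, -2.9, 6.0]
gripper_width: -0.001
```

{"op": "play_rows", "data": {
  "increments": [
    [[0.001, 0, 0], [0, 0, 0]],
    [[0.001, 0, 0], [0, 0, 0]],
    [[0.001, 0, 0], [0, 0, 0]],
    [[0, 0, 0], [0, 0, 0]]
  ]
}}

```text
t: 12.32
eef_pos: [0.4716, 0.0804, 0.0276]
tool_rot: [-0.701, 0.704, 0.074, -0.082]
contact_force: [-16.1, -3.4, 12.2]
gripper_width: -0.007
```

```bash
python3 s.py
```

```text
12.3167 jig [-27.6   92.79  27.64] F [-16.4   0.2  12.2] -0.007
tool shift total mm [0. 0. 0.] n 1 per row [0. 0. 0.]
rotvec deg tool [ 0.13  0.04 -0.67] per row [ 0.13  0.04 -0.67]
rotvec deg tool [  -1.05 -179.96   -0.21] per row [  -1.05 -179.96   -0.21]
```

{"op": "play_rows", "data": {
  "increments": [
    [[-0.01, 0, 0], [0, 0, 0]],
    [[-0.008, -0.005, 0], [0, 0, 0]],
    [[0, -0.025, 0], [0, 0, 0]],
    [[0, -0.03, 0], [0, 0, 0]],
    [[0.02, 0, -0.025], [0, 0, 0]],
    [[0.02, 0, -0.025], [0, 0, 0]],
    [[0.014, 0, -0.018], [0, 0, 0]],
    [[0, 0, 0], [0, 0, 0]]
  ]
}}

```text
t: 12.98
eef_pos: [0.5319, 0.0195, 0.0898]
tool_rot: [-0.703, 0.704, 0.077, -0.074]
contact_force: [0.1, -0.5, -0.7]
gripper_width: 0.001
```

```bash
python3 s.py
python3 - <<'E'
from h import *
from station import *
go(get_obs(),world([8.5,26,28]),4,YAW)
E
```

```text
12.9833 jig [17.92 20.17 89.79] F [-0.  -0.5 -0.7] 0.001
tool shift total mm [0. 0. 0.] n 1 per row [0. 0. 0.]
rotvec deg tool [ 0.11 -0.35  0.25] per row [ 0.11 -0.35  0.25]
rotvec deg tool [ -0.4  179.65   0.18] per row [ -0.4  179.65   0.18]
tool shift total mm [-9.7 61.7  5.9] n 4 per row [-2.43 15.43  1.47]
rotvec deg tool [ 0.11 -0.35  0.25] per row [ 0.03 -0.09  0.06]
rotvec deg tool [ -0.4  179.65   0.18] per row [-1.000e-01  4.491e+01  4.000e-02]
```

{"op": "play_rows", "data": {
  "increments": [
    [[-0.005, 0.005, 0.003], [0, 0, 0]],
    [[-0.004, 0.01, 0.003], [0, 0, 0]],
    [[0, 0.015, 0], [0, 0, 0]],
    [[0, 0.016, 0], [0, 0, 0]],
    [[0, 0.014, 0], [0, 0, 0]],
    [[0, 0, 0.004], [0, 0, 0]],
    [[0, 0, 0], [0, 0, 0]]
  ]
}}

```text
t: 13.57
eef_pos: [0.514, 0.0326, 0.0278]
tool_rot: [0.703, -0.703, -0.077, 0.08]
contact_force: [0.2, -0.5, 0.1]
gripper_width: -0.001
```

```bash
python3 s.py
```

```text
13.5667 jig [ 3.38 36.84 27.84] F [ 0.1 -0.5  0.1] -0.001
tool shift total mm [0. 0. 0.] n 1 per row [0. 0. 0.]
rotvec deg tool [-0.03  0.16 -0.21] per row [-0.03  0.16 -0.21]
rotvec deg tool [-3.4000e-01 -1.7984e+02  4.0000e-02] per row [-3.4000e-01 -1.7984e+02  4.0000e-02]
```

{"op": "play_rows", "data": {
  "increments": [
    [[0, 0, 0.001], [0, 0, 0]],
    [[0, 0, 0.001], [0, 0, 0]],
    [[0, 0, 0.001], [0, 0, 0]],
    [[0, 0, 0], [0, 0, 0]]
  ]
}}

```text
t: 13.9
eef_pos: [0.5157, 0.0332, 0.0293]
tool_rot: [-0.702, 0.703, 0.077, -0.078]
contact_force: [-1.2, -4.7, -0.3]
gripper_width: -0.0
```

{"op": "play_rows", "data": {
  "increments": [
    [[0, 0, 0.001], [0, 0, 0]],
    [[0, 0, 0.001], [0, 0, 0]],
    [[0, 0, 0], [0, 0, 0]]
  ]
}}

```text
t: 14.15
eef_pos: [0.5157, 0.0332, 0.0293]
tool_rot: [-0.702, 0.704, 0.077, -0.077]
contact_force: [-0.4, -9.0, 1.1]
gripper_width: -0.002
```

```bash
python3 s.py
```

```text
14.15 jig [ 5.15 37.07 29.28] F [-2.3 -8.7  1.1] -0.002
tool shift total mm [0. 0. 0.] n 1 per row [0. 0. 0.]
rotvec deg tool [ 0.21 -0.13 -0.05] per row [ 0.21 -0.13 -0.05]
rotvec deg tool [8.0000e-02 1.7987e+02 3.3000e-01] per row [8.0000e-02 1.7987e+02 3.3000e-01]
```

{"op": "play_rows", "data": {
  "increments": [
    [[0, 0, -0.005], [0, 0, 0]],
    [[0, -0.01, -0.003], [0, 0, 0]],
    [[0, -0.03, 0], [0, 0, 0]],
    [[0, -0.03, 0], [0, 0, 0]],
    [[0, -0.03, 0], [0, 0, 0]],
    [[0, -0.01, -0.02], [0, 0, 0]],
    [[-0.002, 0, -0.03], [0, 0, 0]],
    [[-0.002, 0, -0.03], [0, 0, 0]],
    [[0, 0, 0], [0, 0, 0]],
    [[0, 0, 0], [0, 0, 0]],
    [[0, 0, 0], [0, 0, 0]]
  ],
  "gripper": 0.07
}}

```text
t: 15.07
eef_pos: [0.5312, -0.0494, 0.1396]
tool_rot: [0.703, -0.702, -0.079, 0.078]
contact_force: [-0.4, 0.6, -0.6]
gripper_width: 0.818
```

```bash
sed -i 's/ORG=np.array(\[.5188,-.0041,0\])/ORG=np.array([.5198,-.0039,0])/' h.py; python3 s.py
python3 - <<'E'
from h import *
from station import *
c=read_camera("top");W,px=cloud(c);d=read_camera("side")
cv2.imwrite("pics/p5.png",np.hstack([cv2.resize(c["color"][190:310,245:425,::-1],(480,320),interpolation=cv2.INTER_CUBIC),cv2.resize(d["color"][200:300,290:380,::-1],(288,320),interpolation=cv2.INTER_CUBIC)]))
go(get_obs(),world([0,-52,51]),5,YAW)
E
```

```text
15.0667 jig [  1.17 -46.85 139.57] F [-0.3  0.7 -0.6] 0.818
tool shift total mm [0. 0. 0.] n 1 per row [0. 0. 0.]
rotvec deg tool [-0.05  0.04  0.08] per row [-0.05  0.04  0.08]
rotvec deg tool [ 1.3000e-01 -1.7996e+02  7.0000e-02] per row [ 1.3000e-01 -1.7996e+02  7.0000e-02]
tool shift total mm [-1.2 88.3 -6. ] n 5 per row [-0.25 17.65 -1.19]
rotvec deg tool [-0.05  0.15  0.05] per row [-0.01  0.03  0.01]
rotvec deg tool [ 8.0000e-02 -1.7985e+02  7.0000e-02] per row [ 2.000e-02 -3.597e+01  1.000e-02]
```

View pics/p5.png

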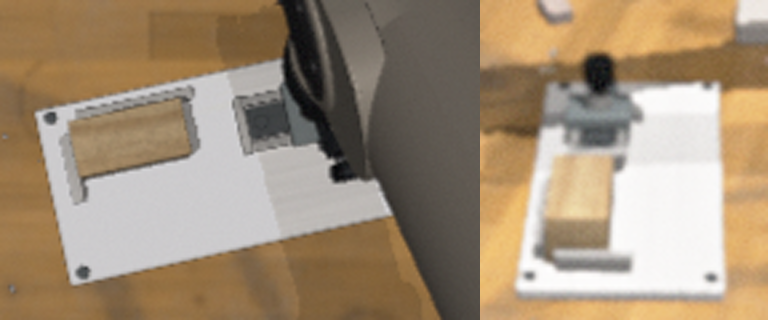

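The block lies flush along the fence and against the end stop in both views. Next I descend on the knob.

{"op": "play_rows", "data": {
  "increments": [
    [[-0.001, 0.01, -0.003], [0, 0, 0]],
    [[0, 0.015, -0.002], [0, 0, 0]],
    [[0, 0.02, -0.001], [0, 0, 0]],
    [[0, 0.02, 0], [0, 0, 0]],
    [[0, 0.015, 0], [0, 0, 0]],
    [[0, 0.008, 0], [0, 0, 0]],
    [[0, 0, 0], [0, 0, 0]],
    [[0, 0, 0], [0, 0, 0]]
  ]
}}

```text
t: 15.83
eef_pos: [0.5311, -0.0559, 0.0506]
tool_rot: [0.703, -0.703, -0.078, 0.078]
contact_force: [0.3, 0.8, -0.2]
gripper_width: 0.818
```

```bash
python3 s.py
```

```text
15.8333 jig [ -0.31 -53.24  50.59] F [ 0.4  0.7 -0.2] 0.818
tool shift total mm [0. 0. 0.] n 1 per row [0. 0. 0.]
rotvec deg tool [-0.03  0.07 -0.03] per row [-0.03  0.07 -0.03]
rotvec deg tool [-5.0000e-02 -1.7993e+02  5.0000e-02] per row [-5.0000e-02 -1.7993e+02  5.0000e-02]
```

{"op": "play_rows", "data": {
  "increments": [
    [[0, 0, 0], [0, 0, 0]],
    [[0, 0, 0], [0, 0, 0]],
    [[0, 0, 0], [0, 0, 0]],
    [[0, 0, 0], [0, 0, 0]],
    [[0, 0, 0], [0, 0, 0]],
    [[0, 0, 0], [0, 0, 0]],
    [[0, 0, 0], [0, 0, 0]],
    [[0, 0, 0], [0, 0, 0]],
    [[0, 0, 0], [0, 0, 0]]
  ],
  "gripper": 0.015,
  "grip_force": 40
}}

```text
t: 16.58
eef_pos: [0.5318, -0.0566, 0.0517]
tool_rot: [-0.703, 0.703, 0.078, -0.077]
contact_force: [-1.7, 0.1, 7.3]
gripper_width: 0.278
```

```bash
python3 s.py
```

```text
16.5833 jig [  0.15 -54.08  51.66] F [-1.7  0.5  7.3] 0.278
tool shift total mm [0. 0. 0.] n 1 per row [0. 0. 0.]
rotvec deg tool [ 0.04 -0.    0.06] per row [ 0.04 -0.    0.06]
rotvec deg tool [-1.0e-01  1.8e+02  6.0e-02] per row [-1.0e-01  1.8e+02  6.0e-02]
```

{"op": "play_rows", "data": {
  "increments": [
    [[0, 0, 0], [0, 0, 0]],
    [[0, -0.003, 0], [0, 0, 0]],
    [[0, -0.004, 0], [0, 0, 0]],
    [[0, -0.004, 0], [0, 0, 0]],
    [[0, -0.004, 0], [0, 0, 0]],
    [[0, 0, 0], [0, 0, 0]],
    [[0, 0, 0], [0, 0, 0]]
  ],
  "grip_force": 60
}}

```text
t: 17.17
eef_pos: [0.5316, -0.0566, 0.066]
tool_rot: [-0.703, 0.703, 0.078, -0.077]
contact_force: [3.5, -0.6, -7.2]
gripper_width: 0.272
```

```bash
python3 s.py
```

```text
17.1667 jig [-6.000e-02 -5.402e+01  6.597e+01] F [ 3.3 -1.4 -7.2] 0.272
tool shift total mm [0. 0. 0.] n 1 per row [0. 0. 0.]
rotvec deg tool [ 0.01 -0.    0.05] per row [ 0.01 -0.    0.05]
rotvec deg tool [-7.0e-02  1.8e+02  1.0e-02] per row [-7.0e-02  1.8e+02  1.0e-02]
```

{"op": "play_rows", "data": {
  "increments": [
    [[0, 0, 0.003], [0, 0, 0]],
    [[0, 0, 0.005], [0, 0, 0]],
    [[0, 0, 0.005], [0, 0, 0]],
    [[0, 0, 0.005], [0, 0, 0]],
    [[0, 0, 0.005], [0, 0, 0]],
    [[0, 0, 0.005], [0, 0, 0]],
    [[0, 0, 0.005], [0, 0, 0]],
    [[0, 0, 0.004], [0, 0, 0]],
    [[0, 0, 0.003], [0, 0, 0]],
    [[0, 0, 0], [0, 0, 0]],
    [[0, 0, 0], [0, 0, 0]]
  ]
}}

```text
t: 18.08
eef_pos: [0.5225, -0.0164, 0.0659]
tool_rot: [0.703, -0.702, -0.078, 0.078]
contact_force: [4.8, 2.3, -6.7]
gripper_width: 0.273
```

```bash
python3 s.py
```

```text
18.0833 jig [ -0.09 -12.75  65.89] F [ 5.2  1.2 -6.7] 0.273
tool shift total mm [0. 0. 0.] n 1 per row [0. 0. 0.]
rotvec deg tool [-0.05  0.06  0.02] per row [-0.05  0.06  0.02]
rotvec deg tool [ 4.0000e-02 -1.7994e+02  8.0000e-02] per row [ 4.0000e-02 -1.7994e+02  8.0000e-02]
```

{"op": "play_rows", "data": {
  "increments": [
    [[-0.001, 0, -0.0012], [0, 0, 0]],
    [[-0.001, 0, 0], [0, 0, 0]],
    [[0, 0, 0], [0, 0, 0]]
  ]
}}

```text
t: 18.33
eef_pos: [0.5227, -0.018, 0.0664]
tool_rot: [0.703, -0.702, -0.079, 0.077]
contact_force: [8.2, 3.8, -8.1]
gripper_width: 0.27
```

```bash
python3 s.py
```

```text
18.3333 jig [ -0.28 -14.35  66.45] F [ 8.9  2.  -8.1] 0.27
tool shift total mm [0. 0. 0.] n 1 per row [0. 0. 0.]
rotvec deg tool [-0.05  0.04  0.24] per row [-0.05  0.04  0.24]
rotvec deg tool [ 3.8000e-01 -1.7996e+02  8.0000e-02] per row [ 3.8000e-01 -1.7996e+02  8.0000e-02]
```

{"op": "play_rows", "data": {
  "increments": [
    [[0.002, 0, 0], [0, 0, 0]],
    [[0.0015, 0.002, 0], [0, 0, 0]],
    [[0, 0.002, 0], [0, 0, 0]],
    [[0, 0, 0], [0, 0, 0]]
  ]
}}

```text
t: 18.67
eef_pos: [0.523, -0.0183, 0.061]
tool_rot: [0.703, -0.703, -0.077, 0.079]
contact_force: [0.7, 2.6, -7.3]
gripper_width: 0.272
```

```bash
python3 s.py
```

```text
18.6667 jig [ 1.000e-02 -1.477e+01  6.096e+01] F [ 1.3  2.4 -7.3] 0.272
tool shift total mm [0. 0. 0.] n 1 per row [0. 0. 0.]
rotvec deg tool [-0.03  0.02 -0.13] per row [-0.03  0.02 -0.13]
rotvec deg tool [-2.0000e-01 -1.7998e+02  4.0000e-02] per row [-2.0000e-01 -1.7998e+02  4.0000e-02]
```

{"op": "play_rows", "data": {
  "increments": [
    [[0, 0, 0.0008], [0, 0, 0]],
    [[0, 0.002, 0], [0, 0, 0]],
    [[0, 0.002, 0], [0, 0, 0]],
    [[0, 0.002, 0], [0, 0, 0]],
    [[0, 0.002, 0], [0, 0, 0]],
    [[0, 0, 0], [0, 0, 0]]
  ]
}}

```text
t: 19.17
eef_pos: [0.5232, -0.0181, 0.0532]
tool_rot: [-0.703, 0.703, 0.077, -0.078]
contact_force: [-1.8, -1.7, -5.9]
gripper_width: 0.273
```

```bash
python3 s.py
```

```text
19.1667 jig [  0.2  -14.62  53.17] F [-2.2 -1.2 -5.9] 0.273
tool shift total mm [0. 0. 0.] n 1 per row [0. 0. 0.]
rotvec deg tool [ 0.02 -0.01 -0.11] per row [ 0.02 -0.01 -0.11]
rotvec deg tool [1.7000e-01 1.7999e+02 3.0000e-02] per row [1.7000e-01 1.7999e+02 3.0000e-02]
```

Lift is about 1.5 mm, so the pin is already in the hole. I press it home.

{"op": "play_rows", "data": {
  "increments": [
    [[0, 0.001, 0], [0, 0, 0]],
    [[0, 0.001, 0], [0, 0, 0]],
    [[0, 0.001, 0], [0, 0, 0]],
    [[0, 0, 0], [0, 0, 0]]
  ]
}}

```text
t: 19.5
eef_pos: [0.5234, -0.0181, 0.0517]
tool_rot: [-0.702, 0.703, 0.077, -0.078]
contact_force: [-8.0, -2.6, 8.3]
gripper_width: 0.271
```

{"op": "play_rows", "data": {
  "increments": [
    [[0, 0.001, 0], [0, 0, 0]],
    [[0, 0.001, 0], [0, 0, 0]],
    [[0, 0, 0], [0, 0, 0]],
    [[0, 0, 0], [0, 0, 0]]
  ]
}}

```text
t: 19.83
eef_pos: [0.5237, -0.0181, 0.0515]
tool_rot: [-0.702, 0.704, 0.077, -0.078]
contact_force: [-14.4, -3.9, 28.4]
gripper_width: 0.269
```

```bash
python3 s.py
python3 - <<'E'
from h import *
from station import *
c=read_camera("top");d=read_camera("side");pickle.dump((c,d),open("end.pkl","wb"))
cv2.imwrite("pics/p6.png",np.hstack([cv2.resize(c["color"][190:310,245:425,::-1],(480,320),interpolation=cv2.INTER_CUBIC),cv2.resize(d["color"][200:300,290:380,::-1],(288,320),interpolation=cv2.INTER_CUBIC)]))
E
```

```text
19.8333 jig [  0.66 -14.72  51.46] F [-14.9  -0.6  28.4] 0.269
tool shift total mm [0. 0. 0.] n 1 per row [0. 0. 0.]
rotvec deg tool [ 0.15 -0.01 -0.08] per row [ 0.15 -0.01 -0.08]
rotvec deg tool [1.2000e-01 1.7999e+02 2.4000e-01] per row [1.2000e-01 1.7999e+02 2.4000e-01]
```

View pics/p6.png

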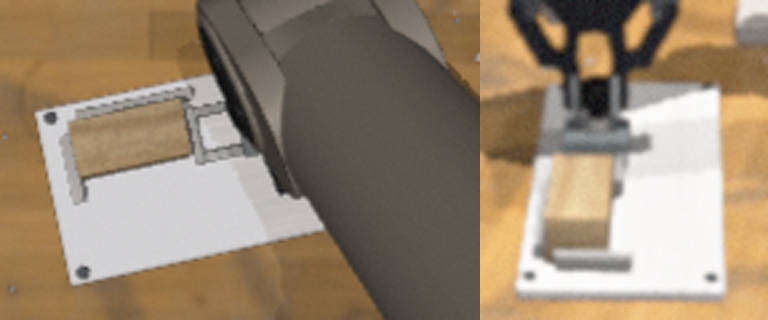

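The cross bar now sits just short of the block, the block is still against the fence and end stop, and the pin bottoms at its original height. I ease the press to a light hold and check the block and the bystanders against the earlier picture.

{"op": "play_rows", "data": {
  "increments": [
    [[-0.002, -0.001, 0], [0, 0, 0]],
    [[-0.001, -0.0005, 0], [0, 0, 0]],
    [[0, 0, 0], [0, 0, 0]],
    [[0, 0, 0], [0, 0, 0]]
  ]
}}

```text
t: 20.27
eef_pos: [0.5232, -0.0181, 0.0517]
tool_rot: [-0.703, 0.703, 0.079, -0.076]
contact_force: [-1.9, -1.9, 9.7]
gripper_width: 0.264
```

```bash
python3 s.py
python3 - <<'E'
from h import *
from station import *
c=read_camera("top");a=pickle.load(open("top0.pkl","rb"))
W,px=cloud(c);j=(W-ORG)@J*1000
k=(abs(j[:,2]-50)<6)&(j[:,1]>40)&(j[:,1]<145)&(abs(j[:,0]-7)<40)
m=np.zeros((480,640),np.uint8);m[px[k][:,1],px[k][:,0]]=1
r=rect(c,big(m),.052);print("block",r,"jig",jig([r[0][0]/1e3,r[0][1]/1e3,.052]))
for n,(y0,y1,x0,x1) in dict(spool=(275,310,160,200),loupe=(205,235,172,200),eraser=(170,200,455,490)).items():
    print(n,"max-diff share",(np.abs(c["color"][y0:y1,x0:x1].astype(int)-a["color"][y0:y1,x0:x1]).max(2)>40).mean().round(3))
E
```

```text
20.2667 jig [  0.17 -14.56  51.7 ] F [-2.2 -1.5  9.7] 0.264
tool shift total mm [0. 0. 0.] n 1 per row [0. 0. 0.]
rotvec deg tool [0.05 0.   0.21] per row [0.05 0.   0.21]
rotvec deg tool [ 3.3e-01 -1.8e+02 -8.0e-02] per row [ 3.3e-01 -1.8e+02 -8.0e-02]
block ((504.27764892578125, 88.3899917602539), (45.33271408081055, 89.83648681640625), 12.60970687866211) jig [ 5.03284678 93.45082351 52.        ]
spool max-diff share 0.0
loupe max-diff share 0.0
eraser max-diff share 0.0
```

```bash
python3 -c "
from station import *
print(hand_in())"
```

```text
the job is handed in; nothing more can be done
None
```

I pushed the block home in the corner, moved the sliding stop one hole towards it, and handed in at 20.3 s with the knob still gripped and the pin pressed home.

**What I did:** I gripped the block, turned it square and slid it into the corner. I then seated it with shut-finger pushes of about 16 N against the fence and 9 N against the end stop. With the knob gripped, I lifted the pin about 14 mm, slid the stop about 39.5 mm and pressed the pin down to a hard stop.

**Last checks:**
- **Block:** its yaw measures 12.61° against the jig's 12.63°. Both pushes ended solid, and the final picture shows it flush on both stops.
- **Pin:** the tool sits at z 51.7 mm, the same as when the pin was locked at the start, pressing down with about 10 N.
- **Bystanders:** the picture areas around the spool, the loupe and the object I took for the eraser are unchanged. I did not measure that object to confirm it is the eraser.

**Checks that disagreed:**
- **Block position:** the top camera alone puts the block's centre at jig x 5.0 mm, where 7.5 mm is expected. It also showed the fence 2 to 3 mm nearer the robot, so I put this down to calibration and trusted the contact.
- **Stop travel:** about 39.5 mm against a nominal 40 mm, which is within the pin's play.

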